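# Show the tenon to the inspection camera

### The job

Draw the dark walnut rail out of the clamped stile and hold it up in the air to the inspection camera: tenon end foremost and pointing straight into the lens along the camera's line of sight, broad faces parallel to the camera's top (not rolled), the tenon's end face at the camera's focus point, which lies over the red ball of the focus feeler. Leave the light maple rail in its mortise, and leave the camera with its tilt and the other tools as they are. Finish while holding the rail still there: do not put it down or let go.

Things in the scene. Friction and masses are not known exactly. Their poses are not given: they have to be found in the camera images.
- walnut_center (a point): Dark brown walnut rail, about 0.13 kg, loose: a bar 150 (x) x 40 (y) x 28 (z) mm with a tenon 26 long (x), 30 wide (y) and 12 thick (z) centred on its +x end. This point is the centre of the 150 mm bar. Axes: x along the rail towards the tenon, z up out of a broad face. At the start it lies level on two small bearer blocks (28 mm wide, 18 mm high, narrower than the rail, one near each end), its centre 32 mm above the bench, its tenon fully in one of the stile's two mortises.
- walnut_tip (a point): Centre of the end face of the walnut rail's tenon, 101 mm from walnut_center along the rail's x. Same axes.
- maple_center (a point): Pale, nearly white maple rail, the same in shape and size, in the other mortise, parallel to the walnut rail, 150 mm beside it; leave it there. Same point and axes as walnut_center.
- walnut_rail: The walnut rail again; origin at the centre of the bar's underside, 14 mm below walnut_center. Same axes.
- stile: Fixed brown wooden stile, 300 (y) x 45 (x) x 64 mm high, held by an orange clamp near each end (top of clamps 88 mm above the bench), origin at the centre of its underside. Its -x face, towards the robot, has two mortises, 32 wide, 14 high, 30 deep, at y = +75 and -75 mm, 32 mm above the bench; about 1 mm of play all round each tenon, so that a rail must be drawn out level along the stile's -x by more than 26 mm before it is lifted or turned.
- focus (a point): Focus point of the inspection camera: in empty air on the line of sight, 100 mm in front of the front glass, 160 mm in front of the head's hinge, 50 mm over the red ball along the head's z. Axes of the head: -x is the line of sight, out of the lens; z is the head's top. The tenon's end face belongs here, with the rail's x along this x and the rail's z along this z.
- ball (a point): Red ball, 12 mm across, at the end of the focus feeler: a 5 mm steel rod parallel to the line of sight, 50 mm below it. Same axes as focus. The camera is a white head 62 mm wide with a black barrel and a white ring light 58 mm across, on a fixed column at the far side, its hinge 330 mm above the bench. It looks 0.25 to 0.55 rad below level; stiff hinge, leave its tilt.
- mallet: Wooden mallet lying on the bench, 215 mm between the head's centre and the end of the handle, head 115 mm wide and 60 mm high; bystander, origin on the bench below it.
- chisel: Chisel with a green handle lying on the bench, 275 mm long, 27 mm high; bystander, origin on the bench below its middle.
- try_square: Try square lying on the bench, blue stock 120 mm, steel blade 170 mm, 18 mm high; bystander, origin on the bench below its stock.
- glue: White glue bottle standing on the bench, 60 mm across, 170 mm tall; bystander, origin at the centre of its underside.
- gauge: Marking gauge lying on the bench, stem 230 mm, dark fence 60 x 60 mm; bystander, origin on the bench below its stem's middle.

How it is judged:
By the outcome, as a careful person would: the job done as asked, in the order asked, and still so for the second after the job is handed in, while the arm keeps its last pose, push and grip.
It also fails if it takes over 35 s, if anything falls off the work surface, if the arm or the gripper's body presses on something with over 40 N, if the wrist force passes 120 N, or if a joint passes its speed limit or range.

### The arm

A 6-joint arm with a two-finger parallel gripper is mounted at the origin on the work surface. World frame = base frame: x ahead of the robot, y to its left, z up, the work surface at z = 0. Lengths are in m, angles in degrees, forces in N, time in s.
With the tool pointing down it reaches from about 0.325 to 0.775 m from the base axis. Payload 5.5 kg.
Tool frame: the origin (TCP) lies at the centre of the arm's flange, where the gripper is bolted on; the fingertips stand 182 mm ahead of it and the grasp point (between the pads) lies 163 mm ahead of it; z points along the fingers, y is the line along which they close (so a half turn about z gives the same grasp; the last joint's range is limited). The gripper opens to 88 mm and grips with 3 to 60 N. Pads are 20 mm wide; open, the fingers measure 115 mm over their backs; the gripper's body (75 mm by 178 mm) begins 61 mm behind the grasp point.
Start: joints at [-70.8, 5.22, 70.514, -0, 104.267, -3.249], TCP at [0.229, -0.555, 0.405] pointing down, gripper open.
Joint ranges: [-164.24, 164.24], [-49.07, 125.15], [9.68, 141.18], [-86.29, 266.29], [3.28, 154.24], [-151.56, 151.56]. Speed limits (degrees/s): [147.25, 147.25, 172.46, 180, 180, 180].

### API

Orientations are given as [roll, pitch, yaw] about the fixed x, y, z axes, in that order (R = Rz(yaw) Ry(pitch) Rx(roll)).
In Python, from station import r gives the robot as it stands. The module is installed in compiled form; this text tells all that it offers. Calls block until the motion is done:
- r.reach(position, orientation): joint-space move of the TCP to a pose.
- r.servo_line(position, rotation=None, speed=0.15): straight line of the TCP; rotation=None keeps the orientation; speed is the mean speed in m/s.
- r.move_joints(angles): joint-space move.
- r.let_go() and r.grab(squeeze=None): open the fingers fully, or close them until they stop; squeeze is the grip in N (None keeps the last).
- r.wait(seconds).
- r.inverse_kinematics(position, orientation): joint angles nearest the present ones, or None.
- r.sense(): the state.
- r.snapshot(name): name is "side" or "top" or "wrist"; returns a dict with "frame" (480x640x3 uint8, red, green, blue), "fx", "fy", "cx", "cy" (pixels), "dist_coeffs" ([k1, k2, p1, p2, k3] as OpenCV has them; the pictures are not rectified), "R" (3x3) and "t" (3): a world point X has camera coordinates R X + t. Camera axes: x right, y down, z forward; pixel columns grow to the right and rows downward; lengths in m; the calibration is good to about 2 mm. A picture is of the moment at which its call begins. There is no depth.
A pose or a line that the arm cannot do raises r.IKError and nothing moves.
- r.hand_in(): hands the job in; it is judged then, once.
The state is a dict: "clock": time; "joints": joint angles; "joint_vel": joint speeds; "joint_torque": joint torques, N m; "tcp_pos": TCP position; "orientation": TCP orientation; "contact_force": force on the tool from outside, world axes, zero at the start; "torque": the same for the moment, N m; "opening": finger opening in m; "gripper_force": force on a finger pad.
Only numpy, scipy, OpenCV 4.12 (cv2) and the standard library are available. Lean on these libraries where they do the work, as an engineer would, in place of code of your own. Each camera call takes 0.05 s, during which the arm holds its last target. There are 200 camera calls.

## Working session

There is one attempt and no reset: what is moved stays moved. The work goes in short steps, each a Python script; the robot and the scene stay as the last script left them, time stands still between calls to the robot, and variables do not carry over. Pictures are saved under pics/ and viewed, at most 10 in all, crops included, and the job is handed in when it is done.

```bash
mkdir -p pics; cat > h.py <<'E'
import numpy as np, cv2
from station import r
def snap(n,f=None):
    s=r.snapshot(n); s['K']=np.array([[s['fx'],0,s['cx']],[0,s['fy'],s['cy']],[0,0,1.]])
    s['R']=np.array(s['R']); s['t']=np.array(s['t']); s['d']=np.array(s['dist_coeffs'],float)
    if f: cv2.imwrite('pics/'+f,cv2.cvtColor(s['frame'],cv2.COLOR_RGB2BGR))
    return s
def ray(s,px):
    u=cv2.undistortPoints(np.array(px,float).reshape(-1,1,2),s['K'],s['d']).reshape(-1,2)
    d=np.c_[u,np.ones(len(u))]@s['R']; return -s['R'].T@s['t'], d/np.linalg.norm(d,axis=1)[:,None]
def plane(s,px,z):
    o,d=ray(s,px); return o+d*((z-o[2])/d[:,2])[:,None]
def tri(s1,p1,s2,p2):
    o1,d1=ray(s1,p1);o2,d2=ray(s2,p2); out=[]
    for a,b in zip(d1,d2):
        k=np.linalg.lstsq(np.c_[a,-b],o2-o1,rcond=None)[0]
        x,y=o1+a*k[0],o2+b*k[1]; out.append(np.r_[(x+y)/2,np.linalg.norm(x-y)])
    return np.array(out)
def proj(s,X):
    return cv2.projectPoints(np.array(X,float).reshape(-1,3),cv2.Rodrigues(s['R'])[0],s['t'],s['K'],s['d'])[0].reshape(-1,2)
E
python3 - <<'E'
from h import *
import pickle
for n in('top','side'):
    s=snap(n,n+'0.png'); pickle.dump(s,open(n+'0.pkl','wb')); print(n,-s['R'].T@s['t'],s['fx'],s['d'])
print(r.sense()['clock'])
E
```

```text
top [ 0.28999752 -0.01178675  1.87912227] 504.67924698775374 [-0.01861566  0.          0.          0.          0.        ]
side [-0.19708796  1.04278058  1.12549545] 553.7041879327433 [0.00371783 0.         0.         0.         0.        ]
0.1
```

View pics/top0.png

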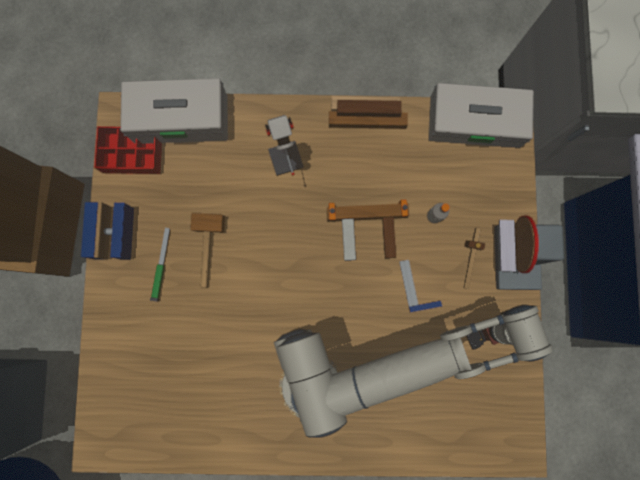

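View pics/side0.png

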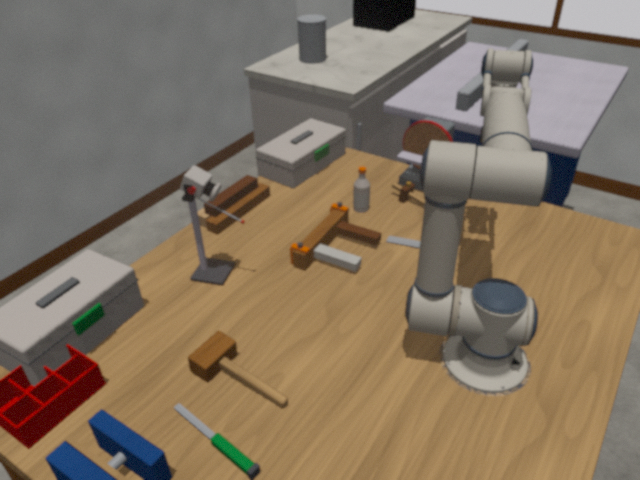

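The top view shows the walnut rail at about (389,238), maple at (349,240), the stile at (368,212) and the camera head at about (281,130), with the ball near (292,173). In the side view the walnut is at (358,232), and the head is at (198,183) with the ball at (242,222). I'll measure these by colour masks next and look at enlarged crops.

```bash
python3 - <<'E'
from h import *
import pickle
T=pickle.load(open('top0.pkl','rb'));S=pickle.load(open('side0.pkl','rb'))
for n,s,(x0,y0,x1,y1) in(('top',T,(255,100,325,200)),('side',S,(165,150,265,290))):
    c=s['frame'][y0:y1,x0:x1]; 
    f=5 if n=='top' else 4
    cv2.imwrite(f'pics/{n}_c.png',cv2.cvtColor(cv2.resize(c,None,fx=f,fy=f,interpolation=cv2.INTER_CUBIC),cv2.COLOR_RGB2BGR))
    h=cv2.cvtColor(s['frame'],cv2.COLOR_RGB2HSV).astype(int)
    m=((h[...,0]<6)|(h[...,0]>174))&(h[...,1]>130)&(h[...,2]>60)
    m[:y0]=0;m[y1:]=0;m[:,:x0]=0;m[:,x1:]=0
    k,l,st,ce=cv2.connectedComponentsWithStats(m.astype(np.uint8))
    print(n,[(st[i,4],ce[i].round(1).tolist()) for i in range(1,k)])
a=cv2.imread('pics/top_c.png');b=cv2.imread('pics/side_c.png');H=560
w=np.zeros((H,a.shape[1]+b.shape[1],3),np.uint8);w[:a.shape[0],:a.shape[1]]=a;w[:b.shape[0],a.shape[1]:]=b
cv2.imwrite('pics/c1.png',w)
c=T['frame'][195:315,320:480];cv2.imwrite('pics/c2.png',cv2.cvtColor(cv2.resize(c,None,fx=5,fy=5,interpolation=cv2.INTER_CUBIC),cv2.COLOR_RGB2BGR))
print(plane(T,[[390,220],[390,257],[349,220],[350,260],[330,212],[407,211]],.046).round(3))
E
```

```text
top [(np.int32(10), [291.0, 125.2]), (np.int32(9), [268.2, 132.3]), (np.int32(3), [292.3, 173.3])]
side [(np.int32(51), [190.9, 189.7]), (np.int32(1), [242.0, 221.0])]
[[ 0.606 -0.282  0.046]
 [ 0.469 -0.282  0.046]
 [ 0.604 -0.131  0.046]
 [ 0.456 -0.136  0.046]
 [ 0.633 -0.061  0.046]
 [ 0.641 -0.346  0.046]]
```

View pics/c1.png

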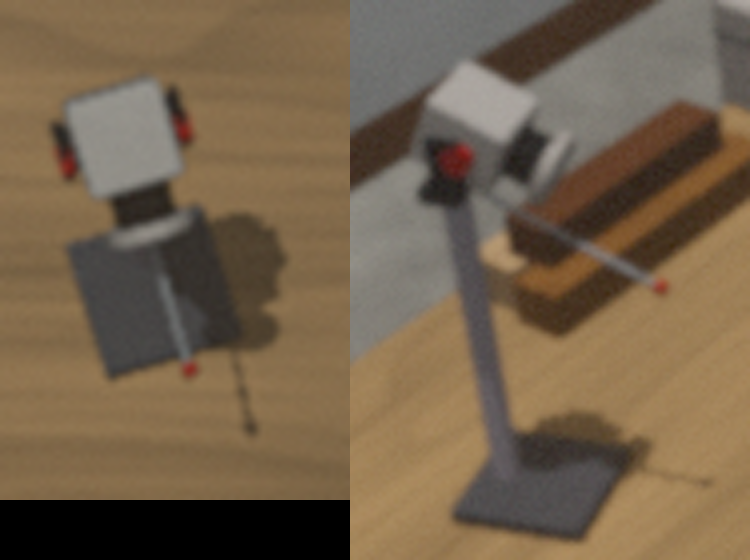

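The crop shows red hinge knobs on both sides of the head, at top pixels (268.2,132.3) and (291,125.2). The ball is at top (292.3,173.3) and side (242,221). The hinge and the ball fix the line of sight. I'll get a rough fix and the wrist camera's mount.

```bash
python3 - <<'E'
from h import *
from scipy.spatial.transform import Rotation as Ro
import pickle
T=pickle.load(open('top0.pkl','rb'));S=pickle.load(open('side0.pkl','rb'))
b=tri(T,[[292.3,173.3]],S,[[242.2,221.5]]);k=plane(T,[[268.2,132.3],[291,125.2]],.33);h=k.mean(0)
print(b,k,h,b[0,:3]-h,np.linalg.norm(b[0,:3]-h))
s=snap('wrist'); q=r.sense(); Rt=Ro.from_euler('xyz',q['orientation'],degrees=True).as_matrix()
c=-s['R'].T@s['t']
print('mount pos',Rt.T@(c-q['tcp_pos']),'axes in tool',(s['R']@Rt).round(3),s['fx'],s['cx'],s['d'],q['orientation'])
E
```

```text
[[7.31746803e-01 7.25358268e-02 2.17098460e-01 1.95988264e-04]] [[0.83446174 0.1461294  0.33      ]
 [0.8590937  0.07407993 0.33      ]] [0.84677772 0.11010466 0.33      ] [-0.11503092 -0.03756884 -0.11290154] 0.16550011173649057
mount pos [ 0.07294076 -0.00120152  0.02078662] axes in tool [[ 0.001  1.     0.001]
 [-0.963  0.001 -0.268]
 [-0.268 -0.     0.963]] 409.5334294227384 319.1336503147202 [-0.03237965  0.          0.          0.          0.        ] [-1.79916023e+02 -3.53870541e-03  2.24467040e+01]
```

View pics/c2.png

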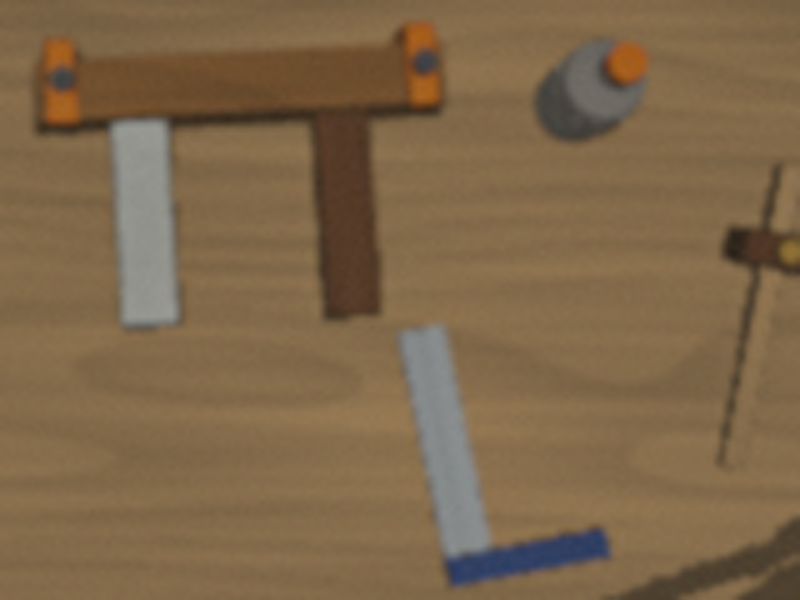

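The crop shows a clear path: the rail runs from crop (343,112) at the stile to (354,318), the square's blade starts at (425,328), and nothing lies beside the fingers. Next come close wrist views of the camera head from two sides, then one of the rail.

```bash
cat >> h.py <<'E'
from scipy.spatial.transform import Rotation as Ro
Mp=np.array([.07294,-.0012,.02079]); MR=np.array([[.001,1,.001],[-.963,.001,-.268],[-.268,0,.963]])
MR=Ro.from_matrix(MR).as_matrix()
def look(c,t,up):
    c,t=np.array(c,float),np.array(t,float); z=(t-c)/np.linalg.norm(t-c)
    x=np.cross(z,up); x/=np.linalg.norm(x); y=np.cross(z,x)
    Rt=np.array([x,y,z]).T@MR
    return c-Rt@Mp, Ro.from_matrix(Rt).as_euler('xyz',degrees=True)
E
python3 - <<'E'
from h import *
import pickle
for i,(c,t,up) in enumerate([((.45,-.09,.42),(.79,.09,.27),(0,0,1)),((.47,.24,.44),(.79,.09,.27),(0,0,1)),((.52,-.25,.40),(.55,-.26,.03),(1,0.05,0))]):
    p,o=look(c,t,up); q=r.inverse_kinematics(p,o); print(i,p.round(3),o.round(1),None if q is None else np.round(q,1))
    if q is None: continue
    r.move_joints(q); r.wait(.2); s=snap('wrist',f'w{i}.png'); pickle.dump(s,open(f'w{i}.pkl','wb')); print(r.sense()['clock'])
a=[cv2.imread(f'pics/w{i}.png') for i in range(3)]
a=np.hstack([a[0][:,120:520],a[1][:,120:520]]); cv2.imwrite('pics/w01.png',a)
E
```

```text
0 [ 0.426 -0.104  0.35 ] [-179.5  -84.3   27.3] [-39.  -38.  126.8  83.2  67.1   3.9]
2.6583
1 [0.439 0.253 0.372] [-179.7  -79.9  -25.4] None
2 [ 0.445 -0.255  0.394] [178.1 -20.1   3.5] [-37.4 -16.3  92.8  11.5  86.9  50.6]
4.05[ WARN:0@2.106] global loadsave.cpp:275 findDecoder imread_('pics/w1.png'): can't open/read file: check file path/integrity
Traceback (most recent call last):
TypeError: 'NoneType' object is not subscriptable
```

View pics/w2.png

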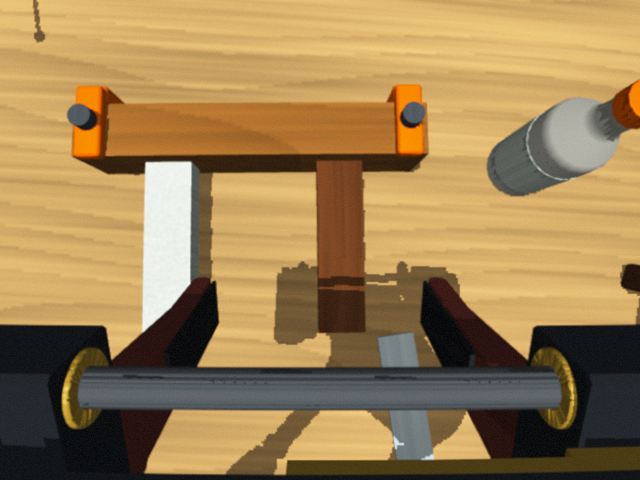

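The rail in w2 is unobstructed: its top face spans about (317..364, 160..331), with the stile face at row ~160.

```bash
python3 - <<'E'
from h import *
import pickle
s=pickle.load(open('w2.pkl','rb')); h=cv2.cvtColor(s['frame'],cv2.COLOR_RGB2HSV).astype(int)
for y in (175,200,230,260,310): 
    g=s['frame'][y,305:380].astype(int).sum(1)
    print(y,[int(v) for v in g[4:20]],[int(v) for v in g[48:68]])
print([int(v) for v in s['frame'][322:340,340].astype(int).sum(1)])
print([int(v) for v in s['frame'][150:170,340].astype(int).sum(1)])
for c in [(.55,.0,.5),(.6,.15,.55),(.55,.1,.55),(.62,.2,.5),(.6,.0,.55),(.65,-.1,.5)]:
    p,o=look(c,(.79,.09,.27),(0,0,1)); q=r.inverse_kinematics(p,o); print(c,None if q is None else np.round(q,1))
E
```

```text
175 [491, 492, 485, 481, 488, 484, 416, 266, 232, 248, 236, 237, 243, 249, 226, 242] [212, 222, 201, 211, 206, 206, 207, 221, 237, 358, 445, 469, 467, 465, 460, 454, 462, 472, 462, 465]
200 [517, 524, 525, 528, 520, 518, 475, 348, 230, 220, 249, 233, 242, 242, 261, 236] [227, 226, 203, 211, 213, 204, 209, 215, 228, 276, 418, 533, 543, 538, 543, 544, 545, 550, 541, 549]
230 [497, 511, 505, 508, 509, 506, 481, 411, 255, 209, 222, 240, 239, 246, 240, 235] [213, 220, 224, 223, 222, 216, 208, 206, 215, 232, 284, 402, 493, 509, 499, 484, 483, 500, 496, 496]
260 [462, 464, 462, 469, 465, 475, 467, 423, 318, 215, 227, 235, 252, 245, 229, 234] [227, 230, 223, 220, 218, 216, 214, 220, 227, 221, 232, 290, 389, 474, 486, 495, 484, 484, 489, 497]
310 [267, 271, 269, 260, 272, 275, 270, 262, 232, 159, 119, 122, 104, 110, 109, 99] [112, 115, 103, 124, 104, 103, 114, 112, 123, 114, 128, 144, 210, 260, 260, 267, 251, 257, 273, 256]
[134, 123, 126, 125, 137, 124, 132, 114, 118, 134, 174, 232, 239, 261, 258, 258, 262, 256]
[354, 357, 352, 274, 179, 113, 106, 103, 88, 114, 153, 201, 207, 208, 222, 219, 215, 212, 209, 218]
(0.55, 0.0, 0.5) [-16.5 -32.  107.6  41.6  54.3  44.2]
(0.6, 0.15, 0.55) [ 22.2 -14.8  85.4 -32.1  69.3 130.2]
(0.55, 0.1, 0.55) [ 11.6 -30.2  98.7 -13.9  57.  105.6]
(0.62, 0.2, 0.5) None
(0.6, 0.0, 0.55) [-15.6 -19.7  89.8  33.8  69.2  48.8]
(0.65, -0.1, 0.5) [-29.5   3.9  76.5  60.6  88.6  11.8]
```

View pics/w0.png

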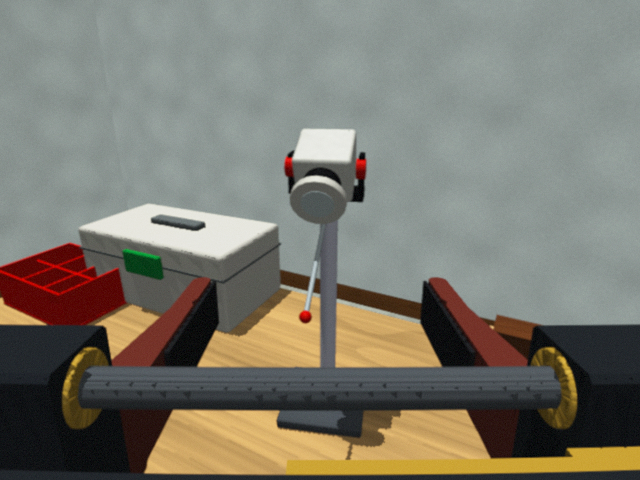

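w0 shows the head at (320,180) with knobs at (289,166) and (361,168), and the ball at (305,317). I'll take two more views from higher up, then triangulate.

```bash
cat > est.py <<'E'
from h import *
import pickle
V=[pickle.load(open(f'{n}.pkl','rb')) for n in('w0','w3','w4','top0')]
hint=np.array([[.732,.0725,.217],[.834,.146,.33],[.859,.074,.33]])
def blobs(s,lo=4):
    h=cv2.cvtColor(s['frame'],cv2.COLOR_RGB2HSV).astype(int)
    m=((h[...,0]<6)|(h[...,0]>174))&(h[...,1]>130)&(h[...,2]>60)
    k,l,st,ce=cv2.connectedComponentsWithStats(m.astype(np.uint8))
    return st[1:],ce[1:]
L=[[],[],[]]
for s in V:
    st,ce=blobs(s)
    for i,p in enumerate(proj(s,hint)):
        d=np.linalg.norm(ce-p,axis=1); d[st[:,4]<3]=99; j=d.argmin()
        if d[j]<15: L[i].append((s,ce[j])); print(i,p.round(1),ce[j].round(1),st[j,4])
P=[]
for l in L:
    A=0;b=0;N=[]
    for s,p in l:
        o,d=ray(s,[p]); M=np.eye(3)-np.outer(d[0],d[0]); A=A+M;b=b+M@o;N.append((M,o))
    X=np.linalg.solve(A,b);P.append(X);print(X.round(4),[round(1e3*float(np.linalg.norm(M@(X-o))),1) for M,o in N])
ball,k1,k2=P;hin=(k1+k2)/2;v=ball-hin;print('hinge',hin,'len',np.linalg.norm(v))
yv=np.arctan2(-v[1],-v[0]);yk=np.arctan2(k2[0]-k1[0],k1[1]-k2[1])
a=np.arctan2(-v[2],np.hypot(v[0],v[1]))-np.arctan2(50,160)
print('yaw ball,knobs',np.degrees([yv,yk]),'tilt',a)
E
python3 - <<'E'
from h import *
import pickle
s=pickle.load(open('w2.pkl','rb'))
e=plane(s,[[362.3,175],[363,200],[364.1,230],[365.2,260],[365.5,310]],.046);l=plane(s,[[315.6,175],[316.2,200],[316.7,230],[317.1,260],[317.8,310]],.046)
print(e.round(4),l.round(4)); f=np.polyfit(e[:,0],e[:,1],1);g=np.polyfit(l[:,0],l[:,1],1)
print('yaw',np.degrees(np.arctan([f[0],g[0]])),'near/far end',plane(s,[[341,332.8],[340,160.5]],.046))
for i,c in ((3,(.6,.15,.55)),(4,(.6,0,.55))):
    p,o=look(c,(.79,.09,.27),(0,0,1)); r.reach(p,o); r.wait(.2); w=snap('wrist',f'w{i}.png'); pickle.dump(w,open(f'w{i}.pkl','wb'))
print(r.sense()['clock'])
E
python3 est.py
```

```text
[[ 0.6059 -0.2942  0.046 ]
 [ 0.5837 -0.2957  0.046 ]
 [ 0.5573 -0.2978  0.046 ]
 [ 0.5313 -0.2998  0.046 ]
 [ 0.4884 -0.3019  0.046 ]] [[ 0.6036 -0.2531  0.046 ]
 [ 0.5814 -0.2547  0.046 ]
 [ 0.5551 -0.2565  0.046 ]
 [ 0.5291 -0.2582  0.046 ]
 [ 0.4865 -0.2609  0.046 ]]
yaw [3.8377175 3.8195928] near/far end [[ 0.46810375 -0.28170691  0.046     ]
 [ 0.617803   -0.27389991  0.046     ]]
7.4833
0 [306.4 314.9] [305.  315.9] 98
1 [292.8 166.3] [288.5 166.2] 137
2 [361.9 168.4] [360.3 168. ] 191
0 [356.4 318.8] [354.8 320.4] 123
1 [229.  164.5] [224.2 165.3] 489
2 [310.3 125. ] [315.  120.6] 84
0 [310.1 329.4] [308.6 330.1] 142
1 [282.4 133.7] [277.3 132. ] 257
2 [374.1 140.2] [372.5 139.8] 299
0 [292.3 173.2] [292.3 173.3] 3
1 [268.2 132.4] [268.2 132.3] 9
2 [291.  125.2] [291.  125.2] 10
[0.7316 0.0735 0.2157] [0.3, 0.6, 0.3, 1.1]
[0.8329 0.149  0.3309] [1.8, 0.7, 1.2, 3.2]
[0.857  0.0734 0.3327] [2.4, 3.6, 1.5, 1.2]
hinge [0.84494783 0.11118294 0.33180585] len 0.16656995173579925
yaw ball,knobs [18.39662776 17.63278801] tilt 0.4681841478789728
```

The ball is well fixed (0.5 mm), but the knobs are partly hidden in some views. A side-on view of the feeler rod will pin the tilt.

```bash
python3 - <<'E'
from h import *
import pickle
for c in [(.72,-.24,.33),(.66,-.24,.33),(.66,-.22,.38),(.62,-.2,.38),(.6,-.2,.42)]:
    p,o=look(c,(.78,.09,.28),(0,0,1)); q=r.inverse_kinematics(p,o); print(c,p.round(3),None if q is None else np.round(q,1))
    if q is not None: break
print(r.sense()['joints'])
if q is not None:
    r.move_joints(q); r.wait(.2); w=snap('wrist','w5.png'); pickle.dump(w,open('w5.pkl','wb'))
print(r.sense()['clock'])
a=cv2.imread('pics/w5.png')
b=[cv2.resize(cv2.imread(f'pics/w{i}.png')[90:345,200:400],None,fx=1.5,fy=1.5,interpolation=cv2.INTER_CUBIC) for i in (3,4)]
cv2.imwrite('pics/w34.png',np.hstack(b))
E
```

```text
(0.72, -0.24, 0.33) [ 0.719 -0.252  0.255] [-33.5  45.8  53.1  93.8 113.8  -6.6]
[-15.5660304  -19.73001165  89.84914494  33.7540004   69.15862618
  48.79762548]
9.0
```

View pics/w5.png

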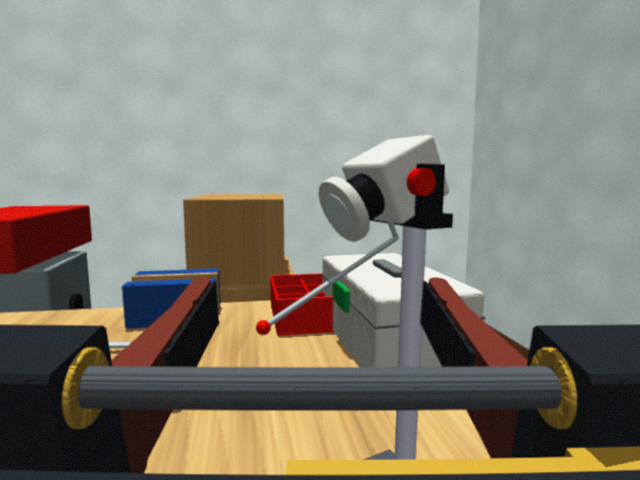

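w5 shows the head side-on. The rod runs from the ball (263,327) to the bend (395,237), and the knob on the near side is a full disc at (421,181).

```bash
sed -i "s/'w4','top0'/'w4','w5','top0'/" est.py; cat >> est.py <<'E'
s=V[3]; hs=cv2.cvtColor(s['frame'],cv2.COLOR_RGB2HSV).astype(int); pts=[]
for x in range(273,328,3):
    yc=327-(x-263)*90/132; y=np.arange(int(yc)-7,int(yc)+9); w=np.clip(110-hs[y,x,1],0,None); 
    if w.sum()>0: pts.append((x,(w*y).sum()/w.sum()))
pts=np.array(pts); f=np.polyfit(*pts.T,1); res=pts[:,1]-np.polyval(f,pts[:,0]); print('rod',len(pts),f,res.round(1),np.polyval(f,[263,395]))
for x in (375,385): print(x,[int(v) for v in s['frame'][235:262,x].astype(int).sum(1)])
def tilt_from(px,yaw):
    o,d=ray(s,px); n=np.cross(d[0],d[1]); n/=np.linalg.norm(n)
    from scipy.optimize import brentq
    return brentq(lambda t:n@[-np.cos(t)*np.cos(yaw),-np.cos(t)*np.sin(yaw),-np.sin(t)],0.1,.8)
bp=[p for q,p in L[0] if q is s][0]
for yw in (17.5,18.2,19): print(yw,tilt_from([[275,np.polyval(f,275)],[326,np.polyval(f,326)]],np.radians(yw)),tilt_from([bp,[392,239]],np.radians(yw)))
E
python3 est.py; python3 -c "
import cv2
a=cv2.imread('pics/w5.png')[120:345,250:460];cv2.imwrite('pics/w5c.png',cv2.resize(a,None,fx=2.6,fy=2.6,interpolation=cv2.INTER_CUBIC))"
```

```text
0 [306.4 314.9] [305.  315.9] 98
1 [292.8 166.3] [288.5 166.2] 137
2 [361.9 168.4] [360.3 168. ] 191
0 [356.4 318.8] [354.8 320.4] 123
1 [229.  164.5] [224.2 165.3] 489
2 [310.3 125. ] [315.  120.6] 84
0 [310.1 329.4] [308.6 330.1] 142
1 [282.4 133.7] [277.3 132. ] 257
2 [374.1 140.2] [372.5 139.8] 299
0 [263.7 325.4] [262.9 326.8] 141
2 [420.1 180.9] [420.9 181.2] 676
0 [292.3 173.2] [292.3 173.3] 3
1 [268.2 132.4] [268.2 132.3] 9
2 [291.  125.2] [291.  125.2] 10
[0.7316 0.0735 0.2157] [0.4, 0.6, 0.3, 0.2, 1.1]
[0.8329 0.149  0.3309] [1.8, 0.7, 1.2, 3.2]
[0.8586 0.0735 0.3311] [2.1, 4.2, 1.8, 1.6, 0.6]
hinge [0.8457415  0.11123294 0.33101144] len 0.16662617225115525
yaw ball,knobs [18.2975999  18.74126667] tilt 0.46150637850530807
rod 19 [ -0.67523458 504.03548865] [-0.2 -0.1 -0.  -0.  -0.1 -0.1 -0.  -0.  -0.   0.4  0.   0.2  0.4 -0.1
  0.1  0.2  0.2 -1.   0.1] [326.44879472 237.31783047]
375 [519, 526, 518, 522, 517, 532, 532, 531, 526, 524, 520, 519, 503, 425, 365, 352, 334, 300, 302, 436, 613, 708, 723, 711, 560, 396, 297]
385 [521, 530, 522, 517, 525, 514, 463, 390, 339, 336, 324, 272, 289, 411, 494, 517, 518, 539, 639, 707, 717, 720, 719, 708, 618, 464, 404]
17.5 0.45650036818947753 0.45935947875729954
18.2 0.4508185306330015 0.4536733819427402
19 0.4442144469927388 0.4470637617674448
```

View pics/w5c.png

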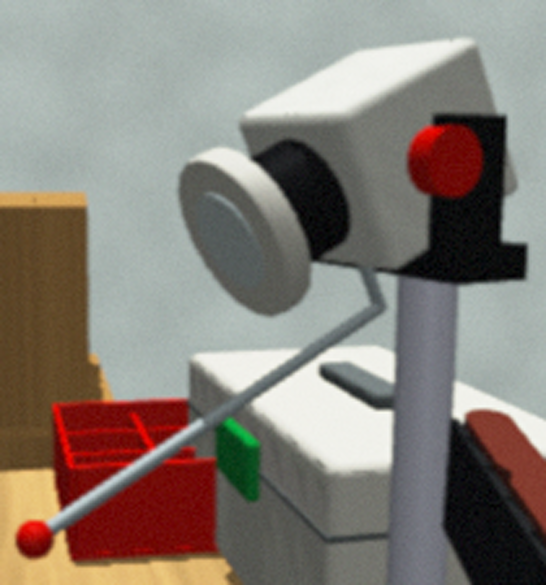

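The rod fit gives a tilt of 0.452, with yaw 18.3° agreeing between the hinge and the knobs; the crop confirms the rod is straight from the ball to the bend. Now grasp and draw.

```bash
cat >> h.py <<'E'
YAW,TILT=np.radians(18.3),.452
RH=(Ro.from_euler('z',YAW)*Ro.from_euler('y',-TILT)).as_matrix()
BALL=np.array([.7316,.0735,.2157]); FOC=BALL+.05*RH[:,2]
RY=np.radians(3.83); RX=np.array([np.cos(RY),np.sin(RY),0]); C=np.array([.543,-.2785,.032])
OD=[180,0,3.83]
E
python3 - <<'E'
from h import *
print('foc',FOC)
oF=(Ro.from_matrix(RH)*Ro.from_euler('x',180,degrees=True)).as_euler('xyz',degrees=True)
for k in (0,.06): print(r.inverse_kinematics(FOC-(.101+k)*RH[:,0]+.163*RH[:,2],oF))
g=C+[0,0,.164]
r.reach(g+[0,0,.2],OD); print(r.sense()['clock'],r.sense()['joints'].round(1) if hasattr(r.sense()['joints'],'round') else r.sense()['joints'])
r.servo_line(g+[0,0,.06],speed=.25); r.servo_line(g,speed=.1)
s=r.sense(); print(s['clock'],s['tcp_pos'],s['contact_force'])
r.grab(30); s=r.sense(); print(s['opening'],s['gripper_force'],s['contact_force'],s['torque'],s['clock'])
snap('wrist','g.png')
for d in (.02,.045):
    r.servo_line(g-d*RX,speed=.06); s=r.sense(); print(d,s['opening'],np.round(s['contact_force'],2),np.round(s['torque'],2),s['clock'])
snap('wrist','g2.png')
cv2.imwrite('pics/g12.png',np.hstack([cv2.imread('pics/g.png')[:,120:520],cv2.imread('pics/g2.png')[:,120:520]]))
E
```

```text
foc [0.71086618 0.06664295 0.26067877]
[ -4.84253677 -12.44750307  93.34323108  10.22351184  75.27274126
  66.34359457]
[ -7.62782696 -20.55532626 102.58771414  11.4207885   74.67355929
  63.32137311]
10.45 [-3.030e+01  6.800e+00  6.980e+01  1.000e-01  1.035e+02  5.580e+01]
11.9083 [ 0.54319498 -0.27861956  0.19660871] [ 0.74766181 -0.29757627  0.7671552 ]
0.03953807793268406 29.997600317001343 [ 0.0377949  -0.74452653 -0.20843913] [ 0.06385785  0.02894789 -0.01133103] 12.7083
0.02 0.03965029657688232 [-0.43 -0.2  -0.41] [ 0.04  0.11 -0.03] 13.2417
0.045 0.039985975252877434 [-0.23 -0.35 -0.28] [-0.02  0.21  0.01] 13.8083
```

View pics/g12.png

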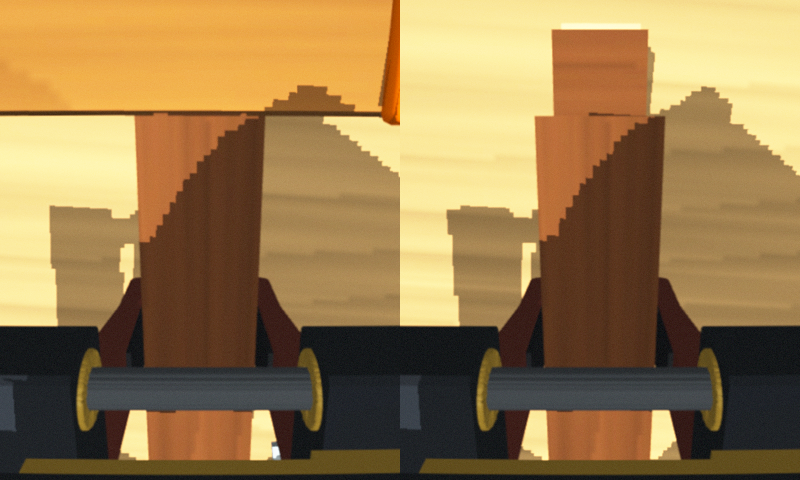

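The rail is gripped and its tenon is clear of the stile face: the tenon end edge is at row ~29 and the shoulder at row 115 in the right half. I'll lift, check for slip, and measure the tip in the tool frame.

```bash
cat > m.py <<'E'
from h import *
def meas(s,q):
    "edges of the held rail in the wrist image -> tool frame (planes of known height below TCP)"
    Rt=Ro.from_euler('xyz',q['orientation'],degrees=True).as_matrix(); o=-s['R'].T@s['t']
    hsv=cv2.cvtColor(s['frame'],cv2.COLOR_RGB2HSV).astype(int)
    out={}
    def pt(px,zt):
        _,d=ray(s,[px]); ot=Rt.T@(o-q['tcp_pos']); dt=Rt.T@d[0]; return (ot+dt*(zt-ot[2])/dt[2]).round(4)
    g=cv2.cvtColor(s['frame'],cv2.COLOR_RGB2GRAY).astype(int)
    out['col320']=[int(v) for v in g[15:40,300]]; out['sh']=[int(v) for v in g[106:122,262]]
    out['r60']=([int(v) for v in g[60,266:282]],[int(v) for v in g[60,360:376]]); out['r150']=([int(v) for v in g[150,250:266]],[int(v) for v in g[150,376:392]])
    return out,pt
E
python3 - <<'E'
from h import *
from m import meas
import pickle
q=r.sense(); s=snap('wrist'); o,pt=meas(s,q); print(o)
p=np.array(q['tcp_pos']); r.servo_line(p+[0,0,.2],speed=.2); r.wait(.3)
q=r.sense(); s=snap('wrist'); o,pt=meas(s,q); print(o); pickle.dump((s,q),open('l.pkl','wb')); cv2.imwrite('pics/l.png',s['frame'][...,::-1])
print(q['tcp_pos'],q['orientation'],q['opening'],q['clock'],np.round(q['contact_force'],2),np.round(q['torque'],2))
E
```

```text
{'col320': [229, 229, 230, 230, 232, 230, 230, 232, 236, 246, 248, 249, 249, 248, 197, 130, 114, 118, 117, 122, 123, 120, 117, 122, 124], 'sh': [225, 225, 226, 227, 227, 227, 227, 230, 229, 209, 162, 126, 126, 125, 121, 131], 'r60': ([238, 238, 238, 237, 238, 233, 182, 130, 122, 122, 125, 121, 124, 127, 121, 123], [122, 124, 122, 126, 125, 124, 125, 129, 143, 147, 144, 144, 140, 144, 170, 228]), 'r150': ([231, 232, 232, 232, 230, 211, 152, 125, 127, 130, 132, 130, 127, 126, 127, 128], [57, 57, 60, 61, 59, 56, 61, 85, 114, 132, 137, 138, 139, 134, 134, 128])}
{'col320': [170, 170, 170, 171, 171, 165, 168, 166, 161, 159, 166, 166, 167, 158, 122, 109, 107, 113, 110, 109, 112, 111, 109, 111, 114], 'sh': [216, 216, 212, 212, 213, 213, 213, 215, 213, 191, 140, 117, 114, 120, 116, 117], 'r60': ([52, 48, 49, 46, 46, 61, 95, 110, 110, 114, 111, 113, 113, 112, 117, 115], [114, 113, 114, 112, 117, 118, 113, 89, 67, 54, 50, 46, 48, 46, 50, 51]), 'r150': ([220, 219, 219, 221, 217, 195, 142, 115, 118, 123, 118, 121, 116, 117, 112, 115], [53, 49, 53, 50, 52, 56, 56, 84, 107, 128, 130, 132, 130, 127, 131, 126])}
[ 0.4979067  -0.28159133  0.39520063] [-1.79954349e+02  5.94574006e-02  3.82844279e+00] 0.04000787473566528 15.3583 [ 0.33  0.22 -1.06] [-0.02  0.01  0.01]
```

```bash
python3 - <<'E'
from h import *
from m import meas
import pickle
s,q=pickle.load(open('l.pkl','rb')); _,pt=meas(s,q); zc=.1646
print('tip',pt((319.6,29),zc-.006),'tenonL/R',pt((271.9,60),zc-.006),pt((367.3,60),zc-.006),'shoulder',pt((319.5,115.6),zc-.014),'bar L/R',pt((255.7,150),zc-.014),pt((383.1,150),zc-.014))
print('near tip', pt((319.6,29),zc-.006)-[.101,0,0])
E
```

```text
tip [ 0.1013 -0.0009  0.1586] tenonL/R [ 0.0923 -0.0159  0.1586] [0.0923 0.014  0.1586] shoulder [ 0.0753 -0.001   0.1506] bar L/R [ 0.065  -0.0208  0.1506] [0.065  0.0189 0.1506]
near tip [ 0.0003 -0.0009  0.1586]
```

No slip: the tip is at (0.1013, -0.0005, 0.1646) in the tool frame, and the widths check out. Moving to the focus.

```bash
python3 - <<'E'
from h import *
import pickle
RT=RH@np.diag([1,-1,-1.]); oF=Ro.from_matrix(RT).as_euler('xyz',degrees=True); tip=np.array([.1013,-.0005,.1646])
p=FOC-RT@tip
r.reach(p-.08*RH[:,0],oF); s=r.sense(); print(s['clock'],s['tcp_pos'],s['orientation'],oF)
r.servo_line(p,speed=.06); r.wait(.4); s=r.sense(); e=p-np.array(s['tcp_pos']); print('err',e,s['clock'])
r.servo_line(p+e,speed=.03); r.wait(.4); s=r.sense()
Rt=Ro.from_euler('xyz',s['orientation'],degrees=True).as_matrix()
print(s['tcp_pos']+Rt@tip-FOC,s['orientation'],oF,s['opening'],np.round(s['contact_force'],2),s['clock'])
for n in('top','side','wrist'): w=snap(n,f'f_{n}.png'); pickle.dump((w,s),open(f'f_{n}.pkl','wb'))
a=cv2.imread('pics/f_side.png')[140:300,150:350];b=cv2.imread('pics/f_top.png')[100:260,230:390];c=cv2.imread('pics/f_wrist.png')
a=cv2.resize(a,None,fx=2,fy=2,interpolation=3);b=cv2.resize(b,None,fx=2,fy=2,interpolation=3)
o=np.zeros((590,720,3),np.uint8);o[:320,:400]=a;o[:320,400:720]=b;c=c[:270,120:520];o[320:590,:400]=c
cv2.imwrite('pics/f.png',o)
E
```

```text
16.575 [ 0.48817623 -0.00825822  0.33020526] [179.93531225 -25.91116365  18.27901894] [180.         -25.89769234  18.3       ]
err [ 4.55049461e-05  1.60191221e-05 -2.92825406e-06] 18.4583
[ 4.63053122e-05  4.17271873e-05 -2.68519012e-05] [-179.99762508  -25.89570206   18.30029324] [180.         -25.89769234  18.3       ] 0.039643692547234384 [-0.25 -0.33 -0.87] 19.1083
```

View pics/f.png

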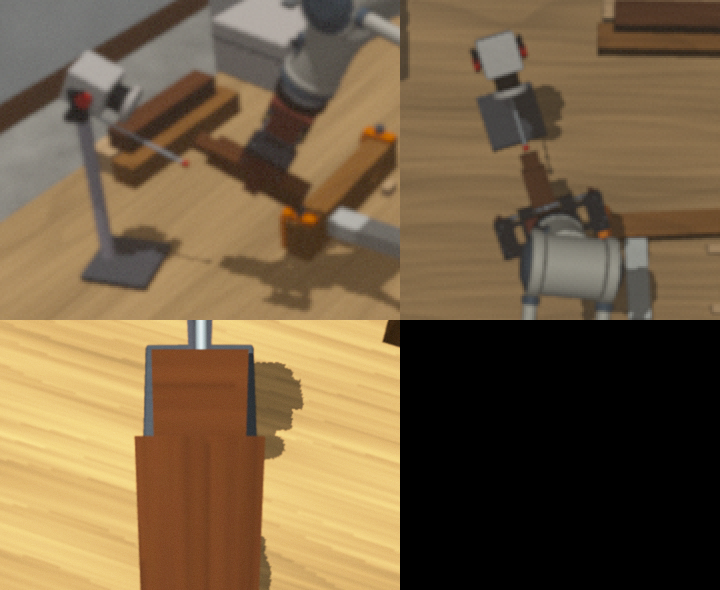

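In the final views the tenon (centre col ~201) is centred over the feeler rod (col ~200), and the rod runs parallel to the rail. The tip stands above the ball, and the maple rail and tools are undisturbed. Handing in.

```bash
python3 -c "
from station import r
print(r.hand_in())"
```

```text
the job is handed in; nothing more can be done
None
```

The walnut rail is drawn out and held still at the inspection camera, tenon end face at my measured focus point (arm within 0.1 mm of it) and the rail in line with the lens, maple rail left in its mortise; handed in just after 19 s on the robot's clock, verdict not shown.

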